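# Set out the home-office desk

## Task

Set this desk out for work, everything lying flat the right way up: lay the big portable drive centred on top of the docking station, lengthwise along it, and the small drive centred on top of the big one, lengthwise the same way; stand the stapler midway between the docking station and the tape dispenser, level with the middle of the docking station and running front to back, square to it. Put the mouse to the right of the number pad (right as seen from the robot), level with the pad's middle, pointing the same way as the pad and with about 4 cm of clear desk between them. Do not disturb the mug, the succulent or the glasses case, let go of everything and leave it at rest.

Things in the scene. Friction and masses are not known exactly. Their poses are not given: they have to be found in the camera images.
- drive: Big portable drive, loose: plain aluminium slab with rounded edges, 112 (its x) x 64 (its y) x 16 high, about 200 g. Origin at the centre of its underside, z up. Starts in the near row with its x roughly away from the robot; can be taken from above across its 64 mm width. Its two ends are interchangeable.
- ssd: Small drive, loose: like the big one but 72 (x) x 40 (y) x 12 high, about 70 g. Origin at the centre of its underside, z up. Starts in the near row. Its two ends are interchangeable.
- stapler: Desk stapler, loose, standing on its steel base: base 130 (x) x 36 (y) x 8 thick, grey arm above it 124 long, 32 wide, from 22 to 44 high (total height 46), dark block joining them at the rear end (-x); about 220 g. Origin at the centre of its underside, x along its length, z up. Take it by the arm across its 32 mm width at mid-length. Which end points to the front does not matter.
- mouse: White computer mouse, loose: 96 (x) x 56 (y) x 34 high, upright sides up to 14 high and rounded above, about 100 g. Origin at the centre of its underside, +x towards the wheel and buttons (its pointing direction, away from the robot at the start, within 0.3 rad), y to its left, z up.
- dock: Docking station, fixed to the desk in the far row: grey flat-topped box 90 (x, front to back) x 120 (y, its length) x 28 high. Origin at the centre of its underside; -x is its front with the ports, facing the robot within 0.15 rad. The big drive goes on its top at z = 28 mm, long side along the dock's y.
- keypad: Number pad, fixed at one end of the near row: aluminium plate with white keys, 5 rows of 4; 120 (x, front to back) x 84 (y) x 17 high. Origin at the centre of its underside; +x is the way it points (away from the robot, within 0.15 rad), -y its right, where the desk is free for the mouse: with a 40 mm gap the mouse's origin is 110 mm to -y of the pad's.
- tape_dispenser: Tape dispenser, fixed to the desk in the far row on the left or the right of the dock, its origin 252 to 268 mm from the dock's: grey base 56 (x) x 120 (y, its length) x 26 high with a roll of tape on it up to 72 high. Origin at the centre of its underside. The ground between it and the dock is free at the start.
- mug: Bystander, loose: white ceramic mug, 78 across, 78 high, handle at its +y side; at the other end of the near row from the number pad. Origin at the centre of its underside. Leave it alone.
- succulent: Bystander, loose: small succulent in a terracotta pot, 80 across the rim, about 80 high; on the other side of the dock from the tape dispenser. Origin at the centre of its underside. Leave it alone.
- glasses_case: Bystander, loose: brown glasses case 60 (x) x 160 (y) x 36 high, lying behind the dock. Origin at the centre of its underside. Leave it alone.
Mind the look-alikes: they are no part of the job. Leave any blue or yellow look-alike of the dock alone.

How it is judged:
At the end, for the whole second after the job is handed in: Big drive on dock and small drive on it, each centred to 12 mm, lengthwise to 0.17 rad; stapler 113-147 mm from dock and dispenser, 20 mm front to back, 0.2 rad; mouse 95-125 mm right of pad (gap 25-55), level to 15 mm, pointing alike to 0.2 rad; these two upright on the desk; all at rest (x of drive in the frame of dock between -0.012 and 0.012 m and y of drive in the frame of dock between -0.012 and 0.012 m and z of drive in the frame of dock between 0.024 and 0.032 m and angle between the x axis of drive and the y axis of dock, either way round below 0.17 rad and x of ssd in the frame of drive between -0.012 and 0.012 m and y of ssd in the frame of drive between -0.012 and 0.012 m and z of ssd in the frame of drive between 0.012 and 0.02 m and angle between the x axis of ssd and the x axis of drive, either way round below 0.17 rad and horizontal distance between stapler and dock between 0.113 and 0.147 m and horizontal distance between stapler and tape_dispenser between 0.113 and 0.147 m and x of stapler in the frame of dock between -0.02 and 0.02 m and angle between the x axis of stapler and the x axis of dock, either way round below 0.2 rad and angle between each of stapler, mouse's own z axis and vertical below 0.1 rad and height (world z) of each of stapler, mouse below 0.006 m and x of mouse in the frame of keypad between -0.015 and 0.015 m and y of mouse in the frame of keypad between -0.125 and -0.095 m and y of keypad in the frame of mouse above 0 m and angle between the x axis of mouse and the x axis of keypad, either way round below 0.2 rad and linear speed of each of drive, ssd, stapler, mouse below 0.02 m/s); the robot touches nothing.
It fails at once if the mug is moved by more than 2 cm or tipped (distance of mug from where it was at the start of the episode above 0.02 m or angle between mug's own z axis and vertical above 0.3 rad).
It fails at once if the succulent is moved by more than 2 cm or tipped (distance of succulent from where it was at the start of the episode above 0.02 m or angle between succulent's own z axis and vertical above 0.3 rad).
It fails at once if the glasses case is moved by more than 2 cm (distance of glasses_case from where it was at the start of the episode above 0.02 m).
It also fails if it takes over 112 s, if anything falls off the work surface, if the arm or the gripper's body presses on something with over 40 N, if the wrist force passes 120 N, or if a joint passes its speed limit or range.

## Robot

A 7-joint arm with a two-finger parallel gripper is mounted at the origin on the work surface. World frame = base frame: x ahead of the robot, y to its left, z up, the work surface at z = 0. Lengths are in m, angles in rad, forces in N, time in s.
With the tool pointing down it reaches from about 0.4 to 0.85 m from the base axis. Payload 6.9 kg.
Tool frame: the origin (TCP) lies on the centre line of the jaws, within the pads' length; the fingertips stand tip_extent ahead of it and the grasp point (between the pads) is the TCP (tip_extent is the distance from the TCP to the fingertips, in m); z points along the fingers, y is the line along which they close (so a half turn about z gives the same grasp; the last joint's range is limited). The gripper opens to 85 mm and grips with 20 to 120 N. Pads are 22 mm wide; open, the fingers measure 114 mm over their backs; the gripper's body (76 mm by 85 mm) begins 54 mm behind the grasp point. The pads swing forward as they close: fully open they stand 13 mm farther back than shut.
Start: joints at [-1.103, 0.507, -0.238, 1.5, 0.126, 1.149, -0.155], TCP at [0.221, 0.585, 0.25] pointing down, gripper open.
Joint ranges: [-3.08, 3.08], [-0.24, 2.05], [-1.43, 1.35], [0, 2.5], [-1.52, 4.66], [0.17, 1.96], [-2.89, 2.89]. Speed limits (rad/s): [2.39, 2.39, 3.14, 3.14, 3.14, 3.14, 3.14].

## Interface

Orientations are given as [roll, pitch, yaw] about the fixed x, y, z axes, in that order (R = Rz(yaw) Ry(pitch) Rx(roll)).
In Python, from cell import read_state, grab_frame, hand_in, tip_extent gives the robot as it stands. The module is installed in compiled form; this text tells all that it offers.
- The arm moves only by the tool apply_moves, never from a script. Its argument "steps" is a list of rows, each an object with "offset": the shift along the world's x, y, z as a fraction of full scale, a list of three; "roll": the turn about the world's z as a fraction of full scale; "jaw": the closure, from -1 (fully open) to 1 (shut). In form: [{"offset": [tx, ty, tz], "roll": roll, "jaw": jaw}, ...]. A call has exactly 10 rows; each row is the pose to reach, as a shift and turn from the pose commanded when the call began; what a row does not reach only later rows make up. Full scale, the value 1, is 150 mm for a shift and 90 degrees for a turn. A row lasts 1/8 s, in which the tool goes at most 62.5 mm and 10.7 degrees, less where a joint would pass 70% of its speed; a pose out of reach is approached as far as the arm can. A call with a number of a shift or a turn outside -1 to 1 is refused whole. A call with a gripper value outside its range is refused whole. The fingers move at their own pace and stop on an object; "force" is the grip in N (left out, the last holds). Time passes only in rows, so rows that repeat a pose let the fingers close, or fill a call up. It gives the time, the measured TCP pose, the force, the opening and the grip force at its end, in the units of the state.
- read_state(): the state, without advancing time (a new reading comes with each control period).
- grab_frame(name): name is "side" or "top" or "wrist"; returns a dict with "image" (400x640x3 uint8, blue, green, red), "range_z" (400x640 float32, m along the optical axis (not along the pixel's ray), 0 where there is no reading), "fx", "fy", "cx", "cy" (pixels), "rvec" (rotation vector, rad) and "tvec" (3), from world to camera coordinates, as OpenCV has them. Camera axes: x right, y down, z forward; pixel columns grow to the right and rows downward; lengths in m; the calibration is good to about 2 mm. A picture is of the moment at which its call begins.
- hand_in(): hands the job in; it is judged then, once.
The state is a dict: "time_s": time; "joint_pos": joint angles; "dq": joint speeds; "joint_torque": joint torques, N m; "tcp_pos": TCP position; "ee_rot": TCP orientation; "contact_force": force on the tool from outside, world axes, zero at the start; "ft_torque": the same for the moment, N m; "width": finger opening in m; "finger_force": force on a finger pad.
Only numpy, scipy, OpenCV 4.12 (cv2) and the standard library are available. Lean on these libraries where they do the work, as an engineer would, in place of code of your own. Each camera call takes 0.05 s, during which the arm holds its last target. There are 200 camera calls.

## Working session

There is one attempt and no reset: what is moved stays moved. The work goes in short steps, Python scripts to look and compute and a tool call to move; the robot and the scene stay as the last step left them, time stands still between calls to the robot, and variables do not carry over. Pictures are saved under pics/ and viewed, at most 14 in all, crops included, and the job is handed in when it is done.

Besides the shell and the picture viewer there is one more tool, called after "Request:" as name(argument=value, ...) on one line, values as JSON. apply_moves: Moves the arm, as the interface text tells. Its arguments: {"type":"object","properties":{"steps":{"type":"array","items":{"type":"object","properties":{"offset":{"type":"array","items":{"type":"number"}},"roll":{"type":"number"},"jaw":{"type":"number"}}}},"force":{"type":"number"}},"required":["steps"]}

```bash
mkdir -p pics
cat > h.py <<'E'
import numpy as np, cv2
from cell import *
def cloud(f):
    z=f["range_z"]; v,u=np.indices(z.shape)
    P=np.stack([(u-f["cx"])/f["fx"]*z,(v-f["cy"])/f["fy"]*z,z],-1)
    R,_=cv2.Rodrigues(np.array(f["rvec"],float)); 
    W=(P-np.array(f["tvec"]).ravel())@R
    W[z<=0]=np.nan
    return W
E
python3 - <<'E'
from h import *
s=read_state(); print(s, tip_extent if not callable(tip_extent) else tip_extent())
for n in("top","side"):
    f=grab_frame(n); cv2.imwrite(f"pics/{n}0.png",f["image"]); np.savez(f"{n}0.npz",**f)
    W=cloud(f); print(n,W[200,320],W[20,20],W[380,620],f["tvec"])
E
```

```text
{'time_s': 0.0, 'joint_pos': array([-1.10351418,  0.50833541, -0.23752003,  1.50116745,  0.12572911,
        1.1488687 , -0.15479135]), 'dq': array([ 0.00070315,  0.00055077,  0.0003654 ,  0.00244694,  0.000222  ,
       -0.000157  ,  0.00114121]), 'joint_torque': array([ 3.99219025e-04, -6.20597649e+01, -2.18658417e+00, -2.49653059e+01,
        1.26778390e-02,  1.20735884e-02, -1.93128312e-05]), 'tcp_pos': array([0.22112763, 0.58406727, 0.24941903]), 'ee_rot': array([-3.13980743e+00,  6.11771904e-05,  2.77984826e+00]), 'contact_force': array([ 0.11161835, -0.02870629, -0.39035468]), 'ft_torque': array([ 0.03939199, -0.02632947,  0.05971045]), 'finger_force': 0.0, 'width': 0.08516392044059974} 0.019
top [0.63755125 0.02515146 0.0301675 ] [ 1.22399332  0.9255235  -0.22200361] [ 0.21929424 -0.6420804   0.00360007] [0.05175159 0.64283146 0.88814249]
side [ 0.6426576  -0.00476235  0.03121401] [1.20462433 0.16370387 0.61308734] [-0.00333711  0.52743095 -0.00120046] [0.63829875 0.0277216  1.38458626]
```

View pics/top0.png

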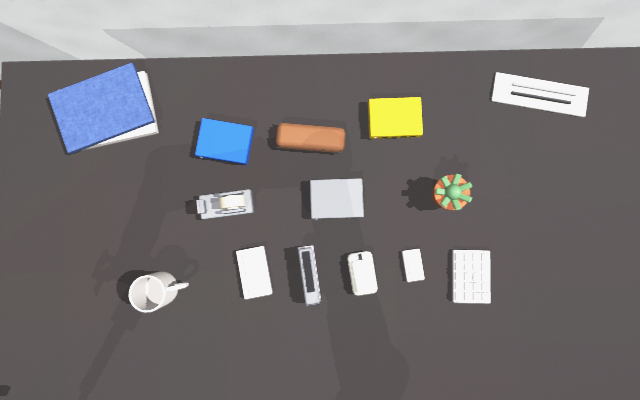

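View pics/side0.png

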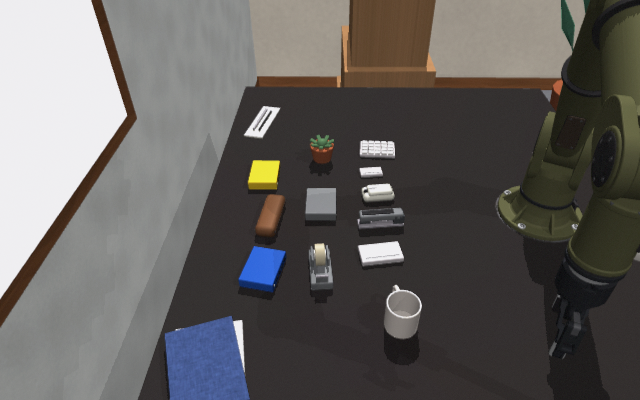

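The top view shows the grey dock at (337,198); its blue (225,141) and yellow (395,117) look-alikes are to be left alone. The big drive is at (254,272), stapler (309,275), mouse (362,272) with its wheel up at (360,257), ssd (413,265), pad (471,276), dispenser (226,204) and mug (155,291). Only the grey box fits "grey flat-topped". I'll confirm it in a crop and measure everything.

```bash
cat >> h.py <<'E'
SEEDS=dict(dock=(337,198),drive=(254,272),stapler=(309,275),mouse=(362,272),ssd=(413,265),keypad=(471,276),tape=(226,204),mug=(155,291),succ=(453,192),case=(311,138))
def blobs(f,zmin=0.006):
    W=cloud(f); m=((W[...,2]>zmin)&(W[...,2]<0.2)).astype(np.uint8)
    n,l,st,c=cv2.connectedComponentsWithStats(m,connectivity=4)
    return W,l,n
def fit(P,frac=0.0):
    (c,(a,b),t)=cv2.minAreaRect((P[:,:2]*1000).astype(np.float32))
    t=np.deg2rad(t)
    if a<b: a,b,t=b,a,t+np.pi/2
    t=(t+np.pi/2)%np.pi-np.pi/2   # direction of long axis
    return np.array(c)/1000,a,b,t
E
python3 - <<'E'
from h import *
f=dict(np.load("top0.npz")); W,l,n=blobs(f)
for k,(u,v) in SEEDS.items():
    P=W[l==l[v,u]] if l[v,u] else np.zeros((0,3))
    if len(P)<20: print(k,"none",W[v,u]);continue
    zt=np.percentile(P[:,2],95); T=P[P[:,2]>zt-0.006]
    c,a,b,t=fit(P); c2,a2,b2,t2=fit(T)
    print(k,len(P),"zt %.3f"%zt,"all",c.round(4),int(a),int(b),round(t,3),"| top",c2.round(4),int(a2),int(b2),round(t2,3), T[:,:2].mean(0).round(4))
R,_=cv2.Rodrigues(f["rvec"]); print("cam",(-R.T@f["tvec"].ravel()).round(3), f["fx"])
I=f["image"][100:310,190:510]; cv2.imwrite("pics/crop.png",cv2.resize(I,None,fx=2.5,fy=2.5,interpolation=cv2.INTER_CUBIC))
E
```

```text
dock 2060 zt 0.032 all [ 0.6413 -0.0109] 120 91 -1.552 | top [ 0.6416 -0.0111] 119 89 -1.56 [ 0.6413 -0.0108]
drive 1396 zt 0.020 all [0.4761 0.1831] 112 67 0.171 | top [0.4767 0.1817] 111 64 0.169 [0.4769 0.1814]
stapler 921 zt 0.049 all [0.4692 0.0564] 130 37 0.123 | top [0.4701 0.0553] 121 31 0.111 [0.4696 0.0552]
mouse 1025 zt 0.037 all [ 0.47   -0.0662] 96 56 0.13 | top [ 0.47   -0.0659] 80 42 0.14 [ 0.4668 -0.0664]
ssd 564 zt 0.015 all [ 0.4859 -0.1837] 71 41 0.126 | top [ 0.4859 -0.1835] 72 40 0.118 [ 0.4862 -0.1831]
keypad 1989 zt 0.020 all [ 0.4585 -0.3152] 120 84 -0.029 | top [ 0.4581 -0.3151] 117 82 -0.043 [ 0.458 -0.315]
tape 1337 zt 0.072 all [0.6341 0.244 ] 120 56 -1.46 | top [0.6361 0.2236] 40 23 -1.459 [0.6363 0.2231]
mug none [0.43599295 0.41140064 0.00365651]
succ 1096 zt 0.077 all [ 0.6483 -0.2648] 78 77 0.482 | top [ 0.6467 -0.2652] 77 77 1.049 [ 0.6474 -0.2643]
case 1769 zt 0.039 all [0.7854 0.0463] 159 62 1.461 | top [0.7846 0.046 ] 152 53 1.463 [0.7841 0.0461]
cam [0.572 0.032 0.936] 398.05029022452896
```

View pics/crop.png

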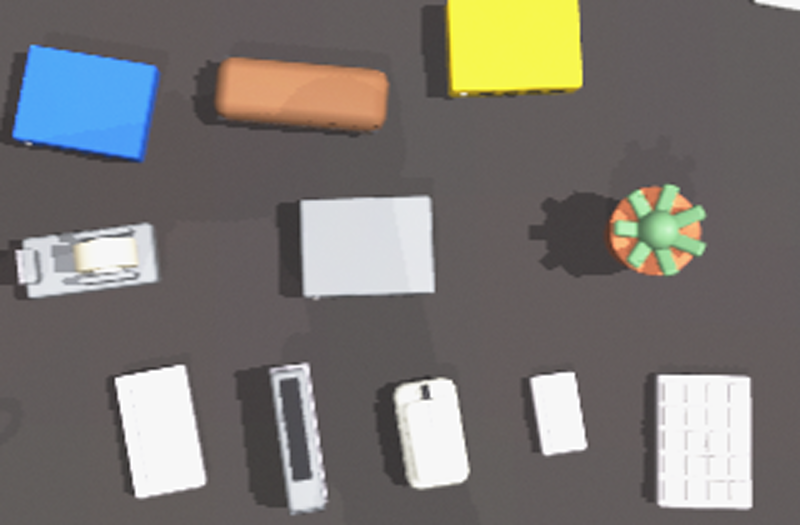

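The crop confirms the grey dock, with the ports just visible on its near edge, between the blue and yellow copies. First I'll take the big drive.

Request:
apply_moves(force=40, steps=[{"offset": [0.4,-0.4,0],"roll": 0.1,"jaw": -1},{"offset": [0.8,-0.8,0],"roll": 0.2,"jaw": -1},{"offset": [1,-1,0],"roll": 0.339,"jaw": -1},{"offset": [1,-1,0],"roll": 0.339,"jaw": -1},{"offset": [1,-1,0],"roll": 0.339,"jaw": -1},{"offset": [1,-1,0],"roll": 0.339,"jaw": -1},{"offset": [1,-1,0],"roll": 0.339,"jaw": -1},{"offset": [1,-1,0],"roll": 0.339,"jaw": -1},{"offset": [1,-1,0],"roll": 0.339,"jaw": -1},{"offset": [1,-1,0],"roll": 0.339,"jaw": -1}])

```text
time_s: 1.35
tcp_pos: [0.371, 0.4347, 0.2503]
ee_rot: [-3.142, -0.0, -2.971]
contact_force: [0.2, 1.0, -0.2]
width: 0.0853
finger_force: 0.0
```

Request:
apply_moves(steps=[{"offset": [0.3,-0.4,0],"roll": 0,"jaw": -1},{"offset": [0.6,-0.8,0],"roll": 0,"jaw": -1},{"offset": [0.707,-1,0],"roll": 0,"jaw": -1},{"offset": [0.707,-1,0],"roll": 0,"jaw": -1},{"offset": [0.707,-1,0],"roll": 0,"jaw": -1},{"offset": [0.707,-1,0],"roll": 0,"jaw": -1},{"offset": [0.707,-1,0],"roll": 0,"jaw": -1},{"offset": [0.707,-1,0],"roll": 0,"jaw": -1},{"offset": [0.707,-1,0],"roll": 0,"jaw": -1},{"offset": [0.707,-1,0],"roll": 0,"jaw": -1}])

```text
time_s: 2.6
tcp_pos: [0.4772, 0.2846, 0.2503]
ee_rot: [-3.142, -0.0, -2.971]
contact_force: [-0.2, -0.3, 0.1]
width: 0.0854
finger_force: 0.0
```

Request:
apply_moves(steps=[{"offset": [0,-0.35,0],"roll": 0,"jaw": -1},{"offset": [0,-0.687,0],"roll": 0,"jaw": -1},{"offset": [0,-0.687,-0.3],"roll": 0,"jaw": -1},{"offset": [0,-0.687,-0.6],"roll": 0,"jaw": -1},{"offset": [0,-0.687,-0.9],"roll": 0,"jaw": -1},{"offset": [0,-0.687,-1],"roll": 0,"jaw": -1},{"offset": [0,-0.687,-1],"roll": 0,"jaw": -1},{"offset": [0,-0.687,-1],"roll": 0,"jaw": -1},{"offset": [0,-0.687,-1],"roll": 0,"jaw": -1},{"offset": [0,-0.687,-1],"roll": 0,"jaw": -1}])

```text
time_s: 3.85
tcp_pos: [0.4778, 0.1816, 0.1012]
ee_rot: [3.141, 0.002, -2.971]
contact_force: [0.0, 0.2, 0.9]
width: 0.0853
finger_force: 0.0
```

Request:
apply_moves(steps=[{"offset": [0,0,-0.25],"roll": 0,"jaw": -1},{"offset": [0,0,-0.45],"roll": 0,"jaw": -1},{"offset": [0,0,-0.527],"roll": 0,"jaw": -1},{"offset": [0,0,-0.527],"roll": 0,"jaw": -1},{"offset": [0,0,-0.527],"roll": 0,"jaw": 1},{"offset": [0,0,-0.527],"roll": 0,"jaw": 1},{"offset": [0,0,-0.527],"roll": 0,"jaw": 1},{"offset": [0,0,-0.527],"roll": 0,"jaw": 1},{"offset": [0,0,-0.527],"roll": 0,"jaw": 1},{"offset": [0,0,-0.527],"roll": 0,"jaw": 1}])

```text
time_s: 5.1
tcp_pos: [0.4781, 0.182, 0.0226]
ee_rot: [3.141, 0.002, -2.971]
contact_force: [-1.0, -0.2, 5.9]
width: 0.0626
finger_force: 43.5
```

Request:
apply_moves(steps=[{"offset": [0,0,0.1],"roll": 0,"jaw": 1},{"offset": [0,0,0.3],"roll": 0,"jaw": 1},{"offset": [0,0,0.5],"roll": 0,"jaw": 1},{"offset": [0,0,0.7],"roll": 0,"jaw": 1},{"offset": [0,0,0.7],"roll": 0,"jaw": 1},{"offset": [0,0,0.7],"roll": 0,"jaw": 1},{"offset": [0,0,0.7],"roll": 0,"jaw": 1},{"offset": [0,0,0.7],"roll": 0,"jaw": 1},{"offset": [0,0,0.7],"roll": 0,"jaw": 1},{"offset": [0,0,0.7],"roll": 0,"jaw": 1}])

```text
time_s: 6.35
tcp_pos: [0.4772, 0.1815, 0.126]
ee_rot: [-3.142, -0.0, -2.971]
contact_force: [-0.1, -0.1, -1.8]
width: 0.0624
finger_force: 45.6
```

Request:
apply_moves(steps=[{"offset": [0.13,-0.15,0],"roll": -0.1,"jaw": 1},{"offset": [0.26,-0.3,0],"roll": -0.2,"jaw": 1},{"offset": [0.39,-0.45,0],"roll": -0.3,"jaw": 1},{"offset": [0.52,-0.6,0],"roll": -0.4,"jaw": 1},{"offset": [0.65,-0.7,0],"roll": -0.5,"jaw": 1},{"offset": [0.8,-0.867,0],"roll": -0.6,"jaw": 1},{"offset": [0.8,-0.867,0],"roll": -0.6,"jaw": 1},{"offset": [0.8,-0.867,0],"roll": -0.6,"jaw": 1},{"offset": [0.8,-0.867,0],"roll": -0.6,"jaw": 1},{"offset": [0.8,-0.867,0],"roll": -0.6,"jaw": 1}])

```text
time_s: 7.6
tcp_pos: [0.5969, 0.0522, 0.1263]
ee_rot: [3.142, -0.0, 2.371]
contact_force: [0.6, -0.0, -2.9]
width: 0.0626
finger_force: 45.6
```

Request:
apply_moves(steps=[{"offset": [0.06,-0.1,0],"roll": -0.1,"jaw": 1},{"offset": [0.12,-0.2,0],"roll": -0.2,"jaw": 1},{"offset": [0.18,-0.3,0],"roll": -0.3,"jaw": 1},{"offset": [0.24,-0.36,0],"roll": -0.4,"jaw": 1},{"offset": [0.297,-0.42,0],"roll": -0.499,"jaw": 1},{"offset": [0.297,-0.42,0],"roll": -0.499,"jaw": 1},{"offset": [0.297,-0.42,0],"roll": -0.499,"jaw": 1},{"offset": [0.297,-0.42,0],"roll": -0.499,"jaw": 1},{"offset": [0.297,-0.42,0],"roll": -0.499,"jaw": 1},{"offset": [0.297,-0.42,0],"roll": -0.499,"jaw": 1}])

```text
time_s: 8.85
tcp_pos: [0.6418, -0.0115, 0.1263]
ee_rot: [3.142, -0.0, 1.587]
contact_force: [-0.5, 0.8, -2.8]
width: 0.0626
finger_force: 45.6
```

Run:
```python
from h import *
for n in("side",):
    f=grab_frame(n); I=f["image"][120:300,220:460]; cv2.imwrite("pics/s1.png",cv2.resize(I,None,fx=3,fy=3,interpolation=cv2.INTER_CUBIC))
```

```text
(no output)
```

View pics/s1.png

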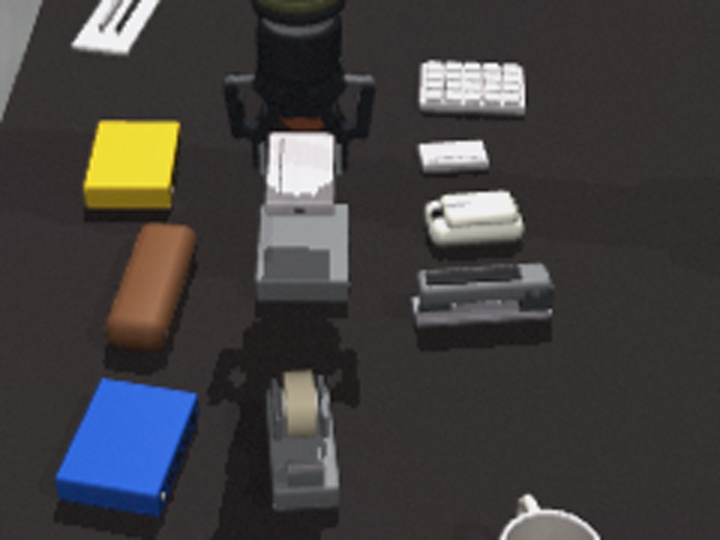

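The side view shows the big drive held level above the dock at (300,210). I'll lower it gently.

Request:
apply_moves(steps=[{"offset": [0,0,-0.15],"roll": 0,"jaw": 1},{"offset": [0,0,-0.3],"roll": 0,"jaw": 1},{"offset": [0,0,-0.4],"roll": 0,"jaw": 1},{"offset": [0,0,-0.45],"roll": 0,"jaw": 1},{"offset": [0,0,-0.47],"roll": 0,"jaw": 1},{"offset": [0,0,-0.49],"roll": 0,"jaw": 1},{"offset": [0,0,-0.493],"roll": 0,"jaw": 1},{"offset": [0,0,-0.497],"roll": 0,"jaw": 1},{"offset": [0,0,-0.5],"roll": 0,"jaw": 1},{"offset": [0,0,-0.5],"roll": 0,"jaw": 1}])

```text
time_s: 10.15
tcp_pos: [0.6419, -0.0116, 0.0513]
ee_rot: [3.141, -0.0, 1.586]
contact_force: [0.0, -0.6, -2.6]
width: 0.0625
finger_force: 45.5
```

Request:
apply_moves(steps=[{"offset": [0,0,-0.004],"roll": 0,"jaw": 1},{"offset": [0,0,-0.008],"roll": 0,"jaw": 1},{"offset": [0,0,-0.012],"roll": 0,"jaw": 1},{"offset": [0,0,-0.016],"roll": 0,"jaw": 1},{"offset": [0,0,-0.016],"roll": 0,"jaw": 1},{"offset": [0,0,-0.016],"roll": 0,"jaw": 1},{"offset": [0,0,-0.016],"roll": 0,"jaw": 1},{"offset": [0,0,-0.016],"roll": 0,"jaw": 1},{"offset": [0,0,-0.016],"roll": 0,"jaw": 1},{"offset": [0,0,-0.016],"roll": 0,"jaw": 1}])

```text
time_s: 11.4
tcp_pos: [0.6419, -0.0116, 0.0507]
ee_rot: [3.141, -0.0, 1.586]
contact_force: [-5.6, 0.9, 13.5]
width: 0.0627
finger_force: 47.2
```

Request:
apply_moves(steps=[{"offset": [0,0,0.01],"roll": 0,"jaw": 0},{"offset": [0,0,0.01],"roll": 0,"jaw": -1},{"offset": [0,0,0.01],"roll": 0,"jaw": -1},{"offset": [0,0,0.01],"roll": 0,"jaw": -1},{"offset": [0,0,0.03],"roll": 0,"jaw": -1},{"offset": [0,0,0.15],"roll": 0,"jaw": -1},{"offset": [0,0,0.35],"roll": 0,"jaw": -1},{"offset": [0,0,0.6],"roll": 0,"jaw": -1},{"offset": [0,0,0.8],"roll": 0,"jaw": -1},{"offset": [0,0,0.8],"roll": 0,"jaw": -1}])

```text
time_s: 12.65
tcp_pos: [0.6435, -0.0119, 0.173]
ee_rot: [3.135, 0.0, 1.586]
contact_force: [0.6, 0.7, -0.5]
width: 0.0852
finger_force: 0.0
```

Request:
apply_moves(steps=[{"offset": [-0.1,-0.1,0],"roll": -0.1,"jaw": -1},{"offset": [-0.3,-0.3,0],"roll": -0.2,"jaw": -1},{"offset": [-0.5,-0.5,0],"roll": -0.3,"jaw": -1},{"offset": [-0.7,-0.7,0],"roll": -0.4,"jaw": -1},{"offset": [-0.85,-0.85,0],"roll": -0.5,"jaw": -1},{"offset": [-1,-1,0],"roll": -0.6,"jaw": -1},{"offset": [-1,-1,0],"roll": -0.7,"jaw": -1},{"offset": [-1,-1,0],"roll": -0.8,"jaw": -1},{"offset": [-1,-1,0],"roll": -0.932,"jaw": -1},{"offset": [-1,-1,0],"roll": -0.932,"jaw": -1}])

```text
time_s: 13.9
tcp_pos: [0.4916, -0.1613, 0.1686]
ee_rot: [-3.142, 0.001, 0.122]
contact_force: [-0.3, 0.5, -0.9]
width: 0.086
finger_force: 0.0
```

Run:
```python
from h import *
f=grab_frame("top"); cv2.imwrite("pics/t2.png",f["image"]); W=cloud(f)
m=(W[...,2]>0.04)&(W[...,2]<0.055)&(abs(W[...,0]-.64)<.08)&(abs(W[...,1]+.011)<.09)
P=W[m]; print(len(P),fit(P),P.mean(0))
A=np.c_[P[:,:2],np.ones(len(P))]; print(np.linalg.lstsq(A,P[:,2],rcond=None)[0])
```

```text
1400 (array([ 0.64320477, -0.0105938 ]), 112.23535919189453, 64.05479431152344, np.float64(-1.553885025007487)) [ 0.64292217 -0.01092852  0.04509973]
[0.00074833 0.0007408  0.04462671]
```

View pics/t2.png

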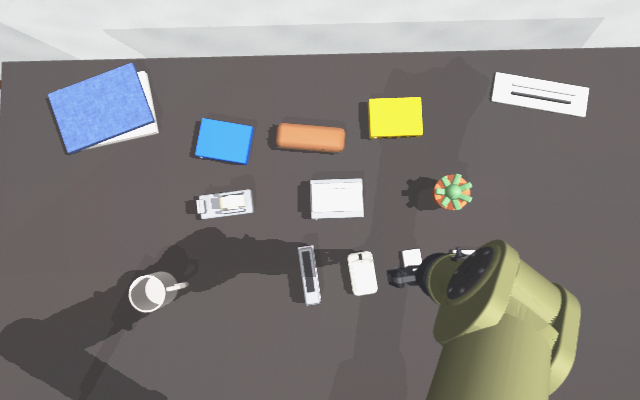

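The drive lies flat on the dock, about 1.5 mm off centre. Now the small drive.

Request:
apply_moves(steps=[{"offset": [-0.037,-0.15,0],"roll": 0,"jaw": -1},{"offset": [-0.037,-0.15,0],"roll": 0,"jaw": -1},{"offset": [-0.037,-0.15,-0.3],"roll": 0,"jaw": -1},{"offset": [-0.037,-0.15,-0.6],"roll": 0,"jaw": -1},{"offset": [-0.037,-0.15,-0.8],"roll": 0,"jaw": -1},{"offset": [-0.037,-0.15,-0.93],"roll": 0,"jaw": -0.3},{"offset": [-0.037,-0.15,-0.977],"roll": 0,"jaw": -0.3},{"offset": [-0.037,-0.15,-0.977],"roll": 0,"jaw": -0.3},{"offset": [-0.037,-0.15,-0.977],"roll": 0,"jaw": -0.3},{"offset": [-0.037,-0.15,-0.977],"roll": 0,"jaw": -0.3}])

```text
time_s: 15.2
tcp_pos: [0.4868, -0.1841, 0.023]
ee_rot: [3.141, -0.001, 0.122]
contact_force: [0.9, 0.8, 0.6]
width: 0.0552
finger_force: 0.0
```

Request:
apply_moves(steps=[{"offset": [0,0,0],"roll": 0,"jaw": 1},{"offset": [0,0,0],"roll": 0,"jaw": 1},{"offset": [0,0,0],"roll": 0,"jaw": 1},{"offset": [0,0,0],"roll": 0,"jaw": 1},{"offset": [0,0,0],"roll": 0,"jaw": 1},{"offset": [0,0,0.2],"roll": 0,"jaw": 1},{"offset": [0,0,0.5],"roll": 0,"jaw": 1},{"offset": [0,0,0.9],"roll": 0,"jaw": 1},{"offset": [0,0,0.9],"roll": 0,"jaw": 1},{"offset": [0,0,0.9],"roll": 0,"jaw": 1}])

```text
time_s: 16.45
tcp_pos: [0.4861, -0.1835, 0.1571]
ee_rot: [-3.141, -0.0, 0.123]
contact_force: [-0.0, -0.1, -0.9]
width: 0.0386
finger_force: 41.0
```

Request:
apply_moves(steps=[{"offset": [0.1,0.1,0],"roll": 0.1,"jaw": 1},{"offset": [0.2,0.2,0],"roll": 0.2,"jaw": 1},{"offset": [0.3,0.3,0],"roll": 0.3,"jaw": 1},{"offset": [0.4,0.4,0],"roll": 0.4,"jaw": 1},{"offset": [0.5,0.5,0],"roll": 0.5,"jaw": 1},{"offset": [0.6,0.6,0],"roll": 0.6,"jaw": 1},{"offset": [0.7,0.7,0],"roll": 0.7,"jaw": 1},{"offset": [0.8,0.8,0],"roll": 0.8,"jaw": 1},{"offset": [0.8,0.8,0],"roll": 0.9,"jaw": 1},{"offset": [0.8,0.8,0],"roll": 0.933,"jaw": 1}])

```text
time_s: 17.7
tcp_pos: [0.6053, -0.0635, 0.155]
ee_rot: [-3.138, -0.001, 1.591]
contact_force: [0.3, -0.9, -0.7]
width: 0.0387
finger_force: 41.0
```

Request:
apply_moves(steps=[{"offset": [0.12,0.17,0],"roll": 0,"jaw": 1},{"offset": [0.245,0.35,0],"roll": 0,"jaw": 1},{"offset": [0.245,0.35,-0.1],"roll": 0,"jaw": 1},{"offset": [0.245,0.35,-0.25],"roll": 0,"jaw": 1},{"offset": [0.245,0.35,-0.4],"roll": 0,"jaw": 1},{"offset": [0.245,0.35,-0.5],"roll": 0,"jaw": 1},{"offset": [0.245,0.35,-0.56],"roll": 0,"jaw": 1},{"offset": [0.245,0.35,-0.59],"roll": 0,"jaw": 1},{"offset": [0.245,0.35,-0.6],"roll": 0,"jaw": 1},{"offset": [0.245,0.35,-0.6],"roll": 0,"jaw": 1}])

```text
time_s: 18.95
tcp_pos: [0.6433, -0.0116, 0.0678]
ee_rot: [3.141, -0.0, 1.588]
contact_force: [0.3, 0.2, -1.2]
width: 0.0385
finger_force: 41.0
```

Request:
apply_moves(steps=[{"offset": [0,0,-0.003],"roll": 0,"jaw": 1},{"offset": [0,0,-0.006],"roll": 0,"jaw": 1},{"offset": [0,0,-0.009],"roll": 0,"jaw": 1},{"offset": [0,0,-0.012],"roll": 0,"jaw": 1},{"offset": [0,0,-0.012],"roll": 0,"jaw": 1},{"offset": [0,0,-0.012],"roll": 0,"jaw": 1},{"offset": [0,0,-0.012],"roll": 0,"jaw": 1},{"offset": [0,0,-0.012],"roll": 0,"jaw": 1},{"offset": [0,0,-0.012],"roll": 0,"jaw": 1},{"offset": [0,0,-0.012],"roll": 0,"jaw": 1}])

```text
time_s: 20.2
tcp_pos: [0.6433, -0.0116, 0.067]
ee_rot: [3.14, -0.0, 1.588]
contact_force: [-3.3, 0.5, 10.5]
width: 0.0385
finger_force: 42.2
```

Request:
apply_moves(steps=[{"offset": [0,0,0.008],"roll": 0,"jaw": 0},{"offset": [0,0,0.01],"roll": 0,"jaw": -0.5},{"offset": [0,0,0.01],"roll": 0,"jaw": -0.5},{"offset": [0,0,0.01],"roll": 0,"jaw": -0.5},{"offset": [0,0,0.03],"roll": 0,"jaw": -0.5},{"offset": [0,0,0.15],"roll": 0,"jaw": -0.5},{"offset": [0,0,0.35],"roll": 0,"jaw": -0.5},{"offset": [0,0,0.6],"roll": 0,"jaw": -0.5},{"offset": [0,0,0.8],"roll": 0,"jaw": -0.5},{"offset": [0,0,0.8],"roll": 0,"jaw": -0.5}])

```text
time_s: 21.45
tcp_pos: [0.6447, -0.0119, 0.1897]
ee_rot: [3.135, 0.0, 1.587]
contact_force: [0.0, -0.2, -0.6]
width: 0.0641
finger_force: 0.0
```

Request:
apply_moves(steps=[{"offset": [-0.1,0.05,0],"roll": -0.1,"jaw": -0.5},{"offset": [-0.3,0.1,0],"roll": -0.2,"jaw": -0.5},{"offset": [-0.5,0.2,0],"roll": -0.3,"jaw": -0.5},{"offset": [-0.7,0.3,0],"roll": -0.4,"jaw": -0.5},{"offset": [-0.9,0.443,0],"roll": -0.5,"jaw": -0.5},{"offset": [-1,0.443,0],"roll": -0.6,"jaw": -0.5},{"offset": [-1,0.443,0],"roll": -0.7,"jaw": -0.5},{"offset": [-1,0.443,0],"roll": -0.8,"jaw": -0.5},{"offset": [-1,0.443,0],"roll": -0.9,"jaw": -0.5},{"offset": [-1,0.443,0],"roll": -0.937,"jaw": -0.5}])

```text
time_s: 22.7
tcp_pos: [0.4926, 0.055, 0.1853]
ee_rot: [-3.142, 0.001, 0.113]
contact_force: [0.2, 0.8, -0.2]
width: 0.0644
finger_force: 0.0
```

Run:
```python
from h import *
f=grab_frame("top"); cv2.imwrite("pics/t3.png",cv2.resize(f["image"][120:320,180:500],None,fx=2,fy=2)); W=cloud(f)
b=(abs(W[...,0]-.64)<.08)&(abs(W[...,1]+.011)<.09)
for lo,hi in((.04,.051),(.053,.066)):
    P=W[b&(W[...,2]>lo)&(W[...,2]<hi)]; print(len(P),fit(P),P.mean(0))
```

```text
827 (array([ 0.6433089 , -0.01082627]), 112.48811340332031, 64.02476501464844, np.float64(-1.557873692346667)) [ 0.64116109 -0.00752687  0.04505169]
572 (array([ 0.64429352, -0.01510006]), 71.39693450927734, 40.022769927978516, np.float64(1.5680981451364828)) [ 0.64454585 -0.01548023  0.05711659]
```

View pics/t3.png

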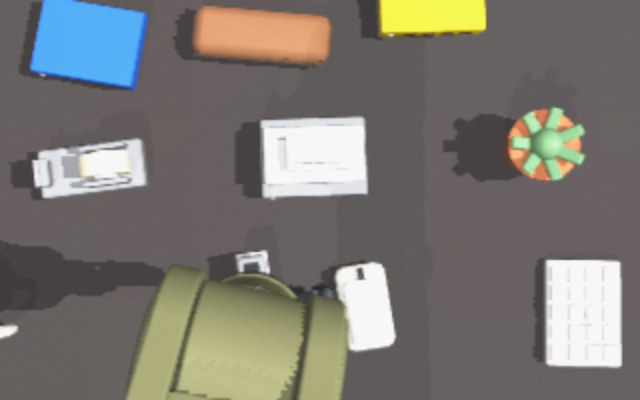

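The small drive sits on the big one, about 4 mm off centre along its length, well within tolerance. Next is the stapler.

Request:
apply_moves(steps=[{"offset": [-0.155,0,0],"roll": 0,"jaw": -0.5},{"offset": [-0.155,0,-0.2],"roll": 0,"jaw": -0.5},{"offset": [-0.155,0,-0.5],"roll": 0,"jaw": -0.5},{"offset": [-0.155,0,-0.8],"roll": 0,"jaw": -0.5},{"offset": [-0.155,0,-0.95],"roll": 0,"jaw": -0.5},{"offset": [-0.155,0,-1],"roll": 0,"jaw": -0.5},{"offset": [-0.155,0,-1],"roll": 0,"jaw": 1},{"offset": [-0.155,0,-1],"roll": 0,"jaw": 1},{"offset": [-0.155,0,-1],"roll": 0,"jaw": 1},{"offset": [-0.155,0,-1],"roll": 0,"jaw": 1}])

```text
time_s: 24.0
tcp_pos: [0.4704, 0.0551, 0.0365]
ee_rot: [-3.141, -0.002, 0.116]
contact_force: [-1.3, -0.0, 6.9]
width: 0.0315
finger_force: 41.0
```

Request:
apply_moves(steps=[{"offset": [0,0,0],"roll": 0,"jaw": 1},{"offset": [0,0,0],"roll": 0,"jaw": 1},{"offset": [0,0,0.1],"roll": 0,"jaw": 1},{"offset": [0,0,0.25],"roll": 0,"jaw": 1},{"offset": [0,0,0.45],"roll": 0,"jaw": 1},{"offset": [0,0,0.65],"roll": 0,"jaw": 1},{"offset": [0,0,0.8],"roll": 0,"jaw": 1},{"offset": [0,0,0.8],"roll": 0,"jaw": 1},{"offset": [0,0,0.8],"roll": 0,"jaw": 1},{"offset": [0,0,0.8],"roll": 0,"jaw": 1}])

```text
time_s: 25.25
tcp_pos: [0.4691, 0.0549, 0.1545]
ee_rot: [3.141, 0.002, 0.116]
contact_force: [1.3, 0.3, -3.0]
width: 0.0318
finger_force: 40.4
```

Request:
apply_moves(steps=[{"offset": [0.1,0.04,0],"roll": 0,"jaw": 1},{"offset": [0.25,0.1,0],"roll": -0.02,"jaw": 1},{"offset": [0.4,0.17,0],"roll": -0.04,"jaw": 1},{"offset": [0.55,0.24,0],"roll": -0.065,"jaw": 1},{"offset": [0.7,0.32,0],"roll": -0.065,"jaw": 1},{"offset": [0.85,0.407,0],"roll": -0.065,"jaw": 1},{"offset": [0.95,0.407,0],"roll": -0.065,"jaw": 1},{"offset": [1,0.407,0],"roll": -0.065,"jaw": 1},{"offset": [1,0.407,0],"roll": -0.065,"jaw": 1},{"offset": [1,0.407,0],"roll": -0.065,"jaw": 1}])

```text
time_s: 26.5
tcp_pos: [0.6191, 0.1156, 0.1552]
ee_rot: [-3.142, 0.001, 0.013]
contact_force: [-0.9, 0.1, -2.1]
width: 0.0312
finger_force: 40.4
```

Request:
apply_moves(steps=[{"offset": [0.07,0,0],"roll": 0,"jaw": 1},{"offset": [0.134,0,0],"roll": 0,"jaw": 1},{"offset": [0.134,0,-0.1],"roll": 0,"jaw": 1},{"offset": [0.134,0,-0.25],"roll": 0,"jaw": 1},{"offset": [0.134,0,-0.4],"roll": 0,"jaw": 1},{"offset": [0.134,0,-0.55],"roll": 0,"jaw": 1},{"offset": [0.134,0,-0.68],"roll": 0,"jaw": 1},{"offset": [0.134,0,-0.75],"roll": 0,"jaw": 1},{"offset": [0.134,0,-0.78],"roll": 0,"jaw": 1},{"offset": [0.134,0,-0.78],"roll": 0,"jaw": 1}])

```text
time_s: 27.75
tcp_pos: [0.6401, 0.1158, 0.0386]
ee_rot: [-3.142, -0.0, 0.014]
contact_force: [0.5, -0.3, -2.7]
width: 0.0313
finger_force: 40.4
```

Request:
apply_moves(steps=[{"offset": [0,0,-0.005],"roll": 0,"jaw": 1},{"offset": [0,0,-0.01],"roll": 0,"jaw": 1},{"offset": [0,0,-0.014],"roll": 0,"jaw": 1},{"offset": [0,0,-0.018],"roll": 0,"jaw": 1},{"offset": [0,0,-0.021],"roll": 0,"jaw": 1},{"offset": [0,0,-0.021],"roll": 0,"jaw": 1},{"offset": [0,0,-0.021],"roll": 0,"jaw": 1},{"offset": [0,0,-0.021],"roll": 0,"jaw": 1},{"offset": [0,0,-0.021],"roll": 0,"jaw": 1},{"offset": [0,0,-0.021],"roll": 0,"jaw": 1}])

```text
time_s: 29.0
tcp_pos: [0.64, 0.116, 0.0366]
ee_rot: [-3.141, -0.001, 0.014]
contact_force: [-2.3, 1.4, 7.1]
width: 0.0312
finger_force: 41.7
```

Request:
apply_moves(steps=[{"offset": [0,0,0],"roll": 0,"jaw": 0},{"offset": [0,0,0],"roll": 0,"jaw": -0.4},{"offset": [0,0,0],"roll": 0,"jaw": -0.4},{"offset": [0,0,0],"roll": 0,"jaw": -0.4},{"offset": [0,0,0.05],"roll": 0,"jaw": -0.4},{"offset": [0,0,0.2],"roll": 0,"jaw": -0.4},{"offset": [0,0,0.5],"roll": 0,"jaw": -0.4},{"offset": [0,0,0.8],"roll": 0,"jaw": -0.4},{"offset": [0,0,1],"roll": 0,"jaw": -0.4},{"offset": [0,0,1],"roll": 0,"jaw": -0.4}])

```text
time_s: 30.25
tcp_pos: [0.6413, 0.1156, 0.1887]
ee_rot: [-3.141, -0.005, 0.013]
contact_force: [0.1, -0.3, -0.5]
width: 0.0599
finger_force: 0.0
```

Request:
apply_moves(steps=[{"offset": [-0.2,-0.2,0],"roll": 0,"jaw": -1},{"offset": [-0.4,-0.4,0],"roll": 0,"jaw": -1},{"offset": [-0.6,-0.6,0],"roll": 0.03,"jaw": -1},{"offset": [-0.8,-0.8,0],"roll": 0.076,"jaw": -1},{"offset": [-1,-1,0],"roll": 0.076,"jaw": -1},{"offset": [-1,-1,0],"roll": 0.076,"jaw": -1},{"offset": [-1,-1,0],"roll": 0.076,"jaw": -1},{"offset": [-1,-1,0],"roll": 0.076,"jaw": -1},{"offset": [-1,-1,0],"roll": 0.076,"jaw": -1},{"offset": [-1,-1,0],"roll": 0.076,"jaw": -1}])

```text
time_s: 31.5
tcp_pos: [0.4901, -0.0337, 0.1851]
ee_rot: [3.141, 0.0, 0.134]
contact_force: [0.0, -0.8, 0.4]
width: 0.0856
finger_force: 0.0
```

Request:
apply_moves(steps=[{"offset": [-0.13,-0.217,0],"roll": 0,"jaw": -1},{"offset": [-0.13,-0.217,0],"roll": 0,"jaw": -1},{"offset": [-0.13,-0.217,-0.2],"roll": 0,"jaw": -1},{"offset": [-0.13,-0.217,-0.5],"roll": 0,"jaw": -1},{"offset": [-0.13,-0.217,-0.8],"roll": 0,"jaw": -1},{"offset": [-0.13,-0.217,-0.95],"roll": 0,"jaw": -1},{"offset": [-0.13,-0.217,-1],"roll": 0,"jaw": -1},{"offset": [-0.13,-0.217,-1],"roll": 0,"jaw": -1},{"offset": [-0.13,-0.217,-1],"roll": 0,"jaw": -1},{"offset": [-0.13,-0.217,-1],"roll": 0,"jaw": -1}])

```text
time_s: 32.75
tcp_pos: [0.471, -0.0665, 0.0362]
ee_rot: [3.141, -0.002, 0.133]
contact_force: [-1.3, 0.7, 0.0]
width: 0.0854
finger_force: 0.0
```

Request:
apply_moves(force=30, steps=[{"offset": [0,0,-0.05],"roll": 0,"jaw": -1},{"offset": [0,0,-0.093],"roll": 0,"jaw": -1},{"offset": [0,0,-0.093],"roll": 0,"jaw": -1},{"offset": [0,0,-0.093],"roll": 0,"jaw": 1},{"offset": [0,0,-0.093],"roll": 0,"jaw": 1},{"offset": [0,0,-0.093],"roll": 0,"jaw": 1},{"offset": [0,0,-0.093],"roll": 0,"jaw": 1},{"offset": [0,0,-0.093],"roll": 0,"jaw": 1},{"offset": [0,0,-0.093],"roll": 0,"jaw": 1},{"offset": [0,0,-0.093],"roll": 0,"jaw": 1}])

```text
time_s: 34.0
tcp_pos: [0.4704, -0.0666, 0.0216]
ee_rot: [-3.142, -0.0, 0.133]
contact_force: [-1.4, 1.4, 4.6]
width: 0.0557
finger_force: 32.5
```

Request:
apply_moves(steps=[{"offset": [0,0,0.1],"roll": 0,"jaw": 1},{"offset": [0,0,0.25],"roll": 0,"jaw": 1},{"offset": [0,0,0.45],"roll": 0,"jaw": 1},{"offset": [0,0,0.6],"roll": 0,"jaw": 1},{"offset": [0,0,0.7],"roll": 0,"jaw": 1},{"offset": [0,0,0.7],"roll": 0,"jaw": 1},{"offset": [0,0,0.7],"roll": 0,"jaw": 1},{"offset": [0,0,0.7],"roll": 0,"jaw": 1},{"offset": [0,0,0.7],"roll": 0,"jaw": 1},{"offset": [0,0,0.7],"roll": 0,"jaw": 1}])

```text
time_s: 35.25
tcp_pos: [0.4703, -0.0667, 0.1261]
ee_rot: [-3.142, 0.001, 0.133]
contact_force: [0.6, 0.4, -2.2]
width: 0.0556
finger_force: 32.3
```

Request:
apply_moves(steps=[{"offset": [0,-0.15,0],"roll": 0,"jaw": 1},{"offset": [0,-0.35,0],"roll": -0.05,"jaw": 1},{"offset": [0,-0.55,0],"roll": -0.1,"jaw": 1},{"offset": [0,-0.75,0],"roll": -0.109,"jaw": 1},{"offset": [0,-0.9,0],"roll": -0.109,"jaw": 1},{"offset": [0,-1,0],"roll": -0.109,"jaw": 1},{"offset": [0,-1,0],"roll": -0.109,"jaw": 1},{"offset": [0,-1,0],"roll": -0.109,"jaw": 1},{"offset": [0,-1,0],"roll": -0.109,"jaw": 1},{"offset": [0,-1,0],"roll": -0.109,"jaw": 1}])

```text
time_s: 36.5
tcp_pos: [0.4706, -0.2159, 0.1264]
ee_rot: [-3.141, 0.0, -0.037]
contact_force: [-0.8, 0.4, -1.0]
width: 0.0552
finger_force: 32.3
```

Request:
apply_moves(steps=[{"offset": [-0.02,-0.15,0],"roll": 0,"jaw": 1},{"offset": [-0.04,-0.35,0],"roll": 0,"jaw": 1},{"offset": [-0.06,-0.55,0],"roll": 0,"jaw": 1},{"offset": [-0.08,-0.75,0],"roll": 0,"jaw": 1},{"offset": [-0.104,-0.9,0],"roll": 0,"jaw": 1},{"offset": [-0.104,-1,0],"roll": 0,"jaw": 1},{"offset": [-0.104,-1,0],"roll": 0,"jaw": 1},{"offset": [-0.104,-1,0],"roll": 0,"jaw": 1},{"offset": [-0.104,-1,0],"roll": 0,"jaw": 1},{"offset": [-0.104,-1,0],"roll": 0,"jaw": 1}])

```text
time_s: 37.75
tcp_pos: [0.4551, -0.3659, 0.1264]
ee_rot: [-3.141, -0.0, -0.037]
contact_force: [0.1, -0.6, -0.9]
width: 0.0554
finger_force: 32.3
```

Request:
apply_moves(steps=[{"offset": [0,-0.2,0],"roll": 0,"jaw": 1},{"offset": [0,-0.4,0],"roll": 0,"jaw": 1},{"offset": [0,-0.4,-0.1],"roll": 0,"jaw": 1},{"offset": [0,-0.4,-0.25],"roll": 0,"jaw": 1},{"offset": [0,-0.4,-0.4],"roll": 0,"jaw": 1},{"offset": [0,-0.4,-0.55],"roll": 0,"jaw": 1},{"offset": [0,-0.4,-0.64],"roll": 0,"jaw": 1},{"offset": [0,-0.4,-0.68],"roll": 0,"jaw": 1},{"offset": [0,-0.4,-0.68],"roll": 0,"jaw": 1},{"offset": [0,-0.4,-0.68],"roll": 0,"jaw": 1}])

```text
time_s: 39.0
tcp_pos: [0.4551, -0.427, 0.0251]
ee_rot: [3.141, -0.001, -0.038]
contact_force: [0.1, 0.5, -0.6]
width: 0.0548
finger_force: 32.3
```

Request:
apply_moves(steps=[{"offset": [0,0,-0.005],"roll": 0,"jaw": 1},{"offset": [0,0,-0.01],"roll": 0,"jaw": 1},{"offset": [0,0,-0.015],"roll": 0,"jaw": 1},{"offset": [0,0,-0.02],"roll": 0,"jaw": 1},{"offset": [0,0,-0.023],"roll": 0,"jaw": 1},{"offset": [0,0,-0.023],"roll": 0,"jaw": 1},{"offset": [0,0,-0.023],"roll": 0,"jaw": 1},{"offset": [0,0,-0.023],"roll": 0,"jaw": 1},{"offset": [0,0,-0.023],"roll": 0,"jaw": 1},{"offset": [0,0,-0.023],"roll": 0,"jaw": 1}])

```text
time_s: 40.25
tcp_pos: [0.4548, -0.4266, 0.0216]
ee_rot: [-3.142, -0.001, -0.038]
contact_force: [-0.7, 2.4, 6.1]
width: 0.0552
finger_force: 33.1
```

Contact with the desk. I'll release with a partial opening, rise, and clear the view.

Request:
apply_moves(steps=[{"offset": [0,0,0.01],"roll": 0,"jaw": -0.6},{"offset": [0,0,0.01],"roll": 0,"jaw": -0.8},{"offset": [0,0,0.01],"roll": 0,"jaw": -0.8},{"offset": [0,0,0.01],"roll": 0,"jaw": -0.8},{"offset": [0,0,0.05],"roll": 0,"jaw": -0.8},{"offset": [0,0,0.2],"roll": 0,"jaw": -0.8},{"offset": [0,0,0.5],"roll": 0,"jaw": -0.8},{"offset": [0,0,0.8],"roll": 0,"jaw": -0.8},{"offset": [0,0,1],"roll": 0,"jaw": -0.8},{"offset": [0,0,1],"roll": 0,"jaw": -0.8}])

```text
time_s: 41.5
tcp_pos: [0.4554, -0.4279, 0.174]
ee_rot: [3.138, -0.004, -0.038]
contact_force: [0.7, -0.0, -0.2]
width: 0.0767
finger_force: 0.0
```

Request:
apply_moves(steps=[{"offset": [-0.2,0.1,0],"roll": 0,"jaw": -0.8},{"offset": [-0.5,0.1,0],"roll": 0,"jaw": -0.8},{"offset": [-0.8,0,0],"roll": 0,"jaw": -0.8},{"offset": [-1,-0.4,0],"roll": 0,"jaw": -0.8},{"offset": [-1,-0.8,0],"roll": 0,"jaw": -0.8},{"offset": [-1,-1,0],"roll": 0,"jaw": -0.8},{"offset": [-1,-1,0],"roll": 0,"jaw": -0.8},{"offset": [-1,-1,0],"roll": 0,"jaw": -0.8},{"offset": [-1,-1,0],"roll": 0,"jaw": -0.8},{"offset": [-1,-1,0],"roll": 0,"jaw": -0.8}])

```text
time_s: 42.75
tcp_pos: [0.3054, -0.5757, 0.1711]
ee_rot: [-3.141, -0.0, -0.037]
contact_force: [-0.4, -0.3, 0.6]
width: 0.077
finger_force: 0.0
```

Run:
```python
from h import *
f=grab_frame("top"); cv2.imwrite("pics/t4.png",f["image"]); W=cloud(f)
def reg(n,x,y,r,lo,hi):
    P=W[(np.hypot(W[...,0]-x,W[...,1]-y)<r)&(W[...,2]>lo)&(W[...,2]<hi)]
    c,a,b,t=fit(P) if len(P)>5 else (np.zeros(2),0,0,0); print(n,len(P),c.round(4),int(a),int(b),round(float(t),3)); return c
d=reg("dock",.6415,-.011,.085,.008,.04)
reg("drive",.6415,-.011,.08,.04,.051); reg("ssd",.6415,-.011,.08,.053,.07)
s=reg("stapler",.64,.1165,.068,.007,.06); t=reg("tape",.634,.244,.07,.007,.1)
k=reg("pad",.4585,-.315,.075,.007,.04); m=reg("mouse",.4545,-.427,.06,.007,.05)
print(np.linalg.norm(s-[.6415,-.011]),np.linalg.norm(s-[.634,.244]),m-np.array([.4585,-.3152]))
reg("succ",.648,-.265,.06,.007,.1); reg("case",.785,.046,.1,.007,.05)
```

```text
dock 660 [ 0.6412 -0.0108] 119 90 -1.557
drive 823 [ 0.6433 -0.0108] 112 64 -1.558
ssd 575 [ 0.6447 -0.0153] 71 39 -1.553
stapler 878 [0.6377 0.1401] 126 88 0.014
tape 1333 [0.634  0.2441] 120 56 -1.457
pad 1973 [ 0.4578 -0.3157] 120 85 -0.049
mouse 1096 [ 0.4543 -0.4261] 95 53 -0.036
0.15115603349778714 0.10395788385972822 [-0.00424222 -0.1108607 ]
succ 1091 [ 0.648  -0.2642] 79 78 0.044
case 1768 [0.7858 0.0465] 157 120 -1.205
```

View pics/t4.png

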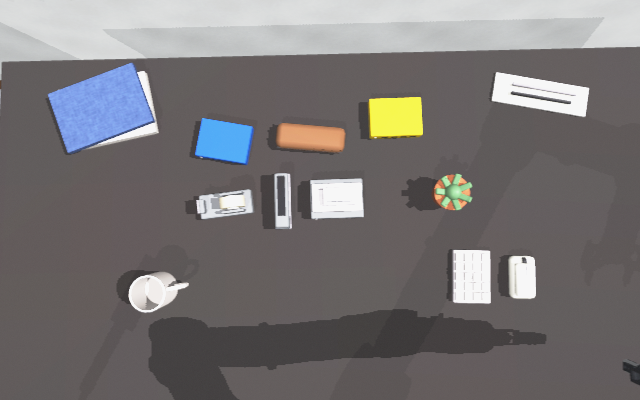

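The view shows the stack at (337,198), the stapler square at (283,200) and the mouse at (522,277) to the right of the pad. The stapler fit caught part of the dispenser, so I'll refit it and then hand in.

Run:
```python
from h import *
f=grab_frame("top"); W,l,n=blobs(f)
P=W[l==l[200,283]]; c,a,b,t=fit(P); print(c,a,b,t,np.hypot(*(c-[.6415,-.011])),np.hypot(*(c-[.634,.244])))
ok=a<140 and b<45 and 115<1000*np.hypot(*(c-[.6415,-.011]))<145 and abs(c[0]-.64)<.015
if ok: print(hand_in())
```

```text
[0.63860913 0.1130484 ] 127.00745391845703 34.15892791748047 0.011555904337990475 0.12408208124061285 0.13103268828674197
the job is handed in; nothing more can be done
None
```

I finished the desk and handed it in: the last camera measurements put every item within its tolerance, though `hand_in()` returned no verdict.

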